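# Free a seized column clamp and take the column out

### The job

The clamp that holds the steel separation column in its jig has seized. Grip its black wing knob and rock it back and forth, turning each way only until it resists and never wrenching it, until it breaks free; then swing the clamp bar counterclockwise, fully round to its stop, off the column. Only then lift the column out and lay it flat in the steel tray, without disturbing the bottle, beaker and spanner standing round.

Things in the scene. Friction and masses are not known exactly. Their poses are not given: they have to be found in the camera images.
- jig: Aluminium jig plate, 100 x 220 x 10 mm, fixed. Origin: centre of its underside; x across the column, y along it, z up. Two grey saddles (30 x 16 mm, tops at z = 37 mm) at x = +22, y = -55 and +55 mm; the column lies in them along y, its axis at x = +22, z = 31.5 mm. A steel pillar (10 mm radius) at x = -20, y = +50 mm carries the clamp bar.
- clamp_bar (a joint): Clamp bar angle, rad. 0 as found: bar along the jig's +x, across the column. Positive is counterclockwise from above, towards the jig's +y; clear of the column from 1.0, stop at 1.2. Seized: it turns stiffly (0.05 N m) only 0.04 to 0.45 rad each way, then stops firmly. Brought up to one firm stop (0.2 s), then the other, and so on, it gives at last: after 3 to 6 strokes, turning counterclockwise.
- knob_twist (a joint): Wind-up of the wing knob on the bar, rad (knob angle minus bar angle, positive counterclockwise), 0 when let go: 1 N m of torque on the knob gives 1 rad. The plastic hub cracks at 0.25 rad (0.25 N m) either way; a firm stop is plain to feel at 0.10 to 0.15 N m.
- knob_grip (a point): Middle of the black knob's wing, on the pillar's axis, 66 mm above the bench. The wing is an upright blade 46 mm long, 12 mm thick, 24 mm high (52 to 76 mm above the bench). Its x axis runs along the blade (at the start along the bar, towards the column), z up. Grip across its y from above, firmly (about 40 N).
- column: Steel column, loose, 150 g: a rod of 11 mm diameter along its y, with end fittings 16 mm wide, 14 mm high from 67 to 89 mm either side of the middle (194 mm long in all). Origin: 7 mm below the axis at mid length; x across, z up. Grip the rod across x between the saddles, near the middle, some 20 mm to the jig's -y side of it, clear of the knob.
- column_mid (a point): Middle of the column, on its axis; axes as the column's.
- tray: Open steel tray on a rubber foot, 250 mm (x) by 110 mm (y), fixed. Walls 3 mm thick, rim 30 mm above the bench; inner floor 9 mm above the bench. Origin: centre of its underside; its long side is along x.
- bottle: Glass reagent bottle with screw cap, 56 mm across, 110 mm high, standing loose; origin at centre of its foot. Bystander.
- beaker: Small glass beaker, 46 mm across, 69 mm high, standing loose; origin at centre of its foot. Bystander.
- spanner: Open-ended spanner, 25 x 133 x 4 mm, lying loose; origin at centre of its underside, length along its y. Bystander.
- bar_tip (a point): Free end of the steel clamp bar, 52 mm from the pillar's axis, 44 mm above the bench. The bar is 14 mm wide and 6 mm thick, reaches 12 mm behind the axis; its underside is 4 mm above the rod. Axes as the bar's: x along it. Pushing to one side only never frees it; each stroke's length differs, and so does their number.

How it is judged:
On the way:
1. the clamp bar has been freed and swung off the column (beyond 1.05 rad) while the column still lies in the jig (value of joint clamp_bar above 1.05 rad and distance of column_mid from where it was at the start of the episode below 0.02 m), for 0.1 s.
At the end, for the whole second after the job is handed in: The column lies flat (within 4 degrees) and still on the floor of the tray, its middle within 50 mm of the tray's centre along the tray and between its walls; the clamp bar is still swung off (beyond 1.0 rad) (x of column_mid in the frame of tray between -0.05 and 0.05 m and y of column_mid in the frame of tray between -0.055 and 0.055 m and height (world z) of column_mid below 0.023 m and angle between column_mid's own y axis and vertical between 1.5 and 1.64 rad and linear speed of column below 0.02 m/s and value of joint clamp_bar above 1 rad); the robot touches nothing.
It fails at once if the knob is wrenched: wound up by more than 0.25 rad (0.25 N m) on its bar (value of joint knob_twist above 0.25 rad or value of joint knob_twist below -0.25 rad).
It fails at once if the column is pulled from its saddles while the clamp bar is still over it (distance of column_mid from where it was at the start of the episode above 0.02 m and value of joint clamp_bar below 0.95 rad).
It fails at once if the bottle, beaker or spanner is moved more than 30 mm or knocked over (distance of any of bottle, beaker, spanner from where it was at the start of the episode above 0.03 m or angle between any of bottle, beaker's own z axis and vertical above 0.5 rad).
It also fails if it takes over 72 s, if anything falls off the work surface, if the arm or the gripper's body presses on something with over 40 N, if the wrist force passes 120 N, or if a joint passes its speed limit or range.

### The arm

A 6-joint arm with a two-finger parallel gripper is mounted at the origin on a cart in front of the work surface, level with it; the furniture and walls round the work are solid. World frame = base frame: x ahead of the robot, y to its left, z up, the work surface at z = 0. Lengths are in m, angles in rad, forces in N, time in s.
With the tool pointing down it reaches from about 0.35 to 0.925 m from the base axis. Payload 6.4 kg.
Tool frame: the origin (TCP) lies on the front face of the gripper's body, between the roots of the fingers; the fingertips stand 73 mm ahead of it and the grasp point (between the pads) lies 54 mm ahead of it; z points along the fingers, y is the line along which they close (so a half turn about z gives the same grasp; the last joint's range is limited). The gripper opens to 85 mm and grips with 20 to 120 N. Pads are 22 mm wide; open, the fingers measure 114 mm over their backs; the gripper's body (76 mm by 85 mm) begins 54 mm behind the grasp point. The pads swing forward as they close: fully open they stand 13 mm farther back than shut.
Start: joints at [0.996, 0.245, 1.558, -0, 1.339, -0.174], TCP at [0.254, 0.598, 0.304] pointing down, gripper open.
Joint ranges: [-3.13, 3.13], [-1.02, 2.26], [0.13, 2.54], [-0.95, 4.09], [0.21, 2.88], [-2.74, 2.74]. Speed limits (rad/s): [2.57, 2.57, 3.14, 3.14, 3.14, 3.14].

### API

Orientations are given as a unit quaternion [w, x, y, z].
In Python, from bench import robot, command_gripper, viewer gives the robot as it stands. Calls block until the motion is done:
- robot.move_to(position, orientation): joint-space move of the TCP to a pose.
- robot.line_to(position, rotation=None, max_speed=0.15, contact_N=None): straight line of the TCP; rotation=None keeps the orientation; max_speed is the mean speed in m/s. With contact_N (N) it stops when the force on the tool has changed by that much, and returns True; else False.
- robot.set_joints(angles): joint-space move.
- command_gripper(opening, strength=None): opening from 0.0 (shut) to 1.0 (fully open); strength is the grip in N (None keeps the last); returns when the fingers have stopped.
- robot.dwell(seconds).
- robot.inverse_kinematics(position, orientation): joint angles nearest the present ones, or None.
- viewer.grab_frame(name): name is "scene" or "top"; returns a dict with "pixels" (384x512x3 uint8, red, green, blue), "intrinsics" (3x3 intrinsics, pixels), "T" (4x4, takes a point from camera to world coordinates). Camera axes: x right, y up, looking along -z (the intrinsics and any distortion apply to the point x, -y, -z); pixel columns grow to the right and rows downward; lengths in m; the calibration is good to about 2 mm. A picture is of the moment at which its call begins. There is no depth.
A pose or a line that the arm cannot do raises robot.PlanningError and nothing moves.
- robot.close_job(): hands the job in; it is judged then, once.
Trained networks look in a picture, given as the dict that the camera call returned (one of the last four; its "shot" number tells which), for a name from the list of things; names that differ only in an ending like _2 or _b are one class to them, and where a whole thing is asked for, a point or a joint stands for the part that bears it (a point fixed in the world has none). Each returns a list of dicts, best first, with "conf" (0 to 1); they miss things now and then, are a little off and sometimes report something else, mostly with a low value. They report only what shows in the picture. A call takes as long as a camera call.
- viewer.find_in(picture, query): "point" ([x, y, z] in m, in world coordinates, good to about 4 mm: the middle of the surface that is visible of it).
- viewer.silhouettes(picture, query): "region" (384x512 bool, what is visible of it).
- viewer.place_of(picture, query): "point" ([x, y, z] in m, in world coordinates, good to about 4 mm: a listed point, or the origin of a listed thing).
Readings, each from a call of its own:
- robot.get_t(): time.
- robot.get_q(): joint angles.
- robot.get_joint_velocities(): joint speeds.
- robot.get_joint_efforts(): joint torques, N m.
- robot.get_tcp_pos(): TCP position.
- robot.get_tool_rot(): TCP orientation.
- robot.get_force(): force on the tool from outside, world axes, zero at the start.
- robot.get_torque(): the same for the moment, N m.
- robot.get_opening(): opening from 0.0 (shut) to 1.0 (fully open).
- robot.get_finger_force(): force on a finger pad.
Only numpy, scipy, OpenCV 4.12 (cv2) and the standard library are available. Lean on these libraries where they do the work, as an engineer would, in place of code of your own. Each camera call takes 0.05 s, during which the arm holds its last target. There are 200 camera calls.

## Working session

There is one attempt and no reset: what is moved stays moved. The work goes in short steps, each a Python script; the robot and the scene stay as the last script left them, time stands still between calls to the robot, and variables do not carry over. Pictures are saved under pics/ and viewed, at most 10 in all, crops included, and the job is handed in when it is done.

```bash
mkdir -p pics; ls; python3 - <<'E'
from bench import robot, command_gripper, viewer
import cv2, numpy as np
for n in ("scene","top"):
    f=viewer.grab_frame(n)
    cv2.imwrite(f"pics/{n}0.png",f["pixels"][:,:,::-1])
    print(n,np.round(f["T"],3).tolist(),f["intrinsics"][0][0])
    for q in ("jig","knob_grip","bar_tip","column_mid","column","tray","bottle","beaker","spanner"):
        print(q,[(np.round(d["point"],4).tolist(),round(d["conf"],2)) for d in viewer.place_of(f,q)[:2]])
print(robot.get_t(),robot.get_tool_rot(),robot.get_force(),robot.get_torque())
E
```

```text
pics
scene [[0.678, 0.566, -0.469, 0.126], [-0.734, 0.507, -0.451, -0.394], [-0.018, 0.65, 0.76, 0.779], [0.0, 0.0, 0.0, 1.0]] 384.0336880539432
jig [([0.5378, -0.2389, 0.0064], 0.78)]
knob_grip [([0.5426, -0.1856, 0.0685], 0.63)]
bar_tip [([0.5892, -0.2077, 0.0422], 0.87), ([0.3655, 0.0807, 0.0005], 0.43)]
column_mid [([0.5634, -0.2512, 0.03], 0.94)]
column [([0.5567, -0.2482, 0.0273], 0.74), ([0.5861, -0.2063, 0.0422], 0.54)]
tray [([0.5511, 0.1258, -0.0022], 0.96)]
bottle [([0.5963, 0.3557, 0.0008], 0.8)]
beaker [([0.7356, 0.1571, 0.0006], 0.54)]
spanner [([0.366, 0.0826, 0.0034], 0.72)]
top [[0.018, 0.993, -0.12, 0.443], [-1.0, 0.018, -0.002, 0.041], [0.0, 0.12, 0.993, 0.98], [0.0, 0.0, 0.0, 1.0]] 354.3295781832195
jig [([0.5339, -0.2453, -0.0029], 0.68)]
knob_grip [([0.5361, -0.1875, 0.0667], 0.53)]
bar_tip [([0.5842, -0.2013, 0.0464], 0.45)]
column_mid [([0.5565, -0.2464, 0.031], 0.59)]
column [([0.5577, -0.2486, 0.0268], 0.51)]
tray [([0.5469, 0.1291, -0.0028], 0.92)]
bottle []
beaker [([0.7301, 0.153, -0.0023], 0.81)]
spanner [([0.5371, -0.1902, 0.0647], 0.59), ([0.3658, 0.0826, -0.0019], 0.44)]
1.0 [8.53877071e-06 1.99052855e-01 9.79988755e-01 1.35470045e-05] [ 0.49515745 -0.65183314  0.12756158] [ 0.03759851 -0.02790952 -0.01535256]
```

View pics/top0.png

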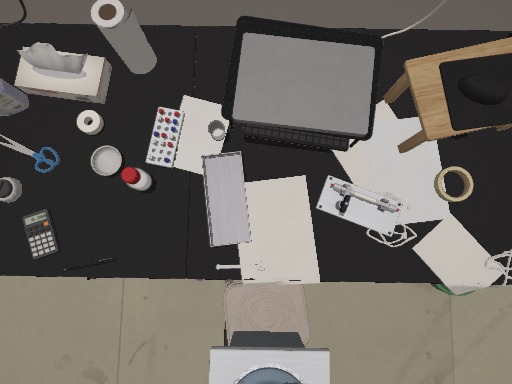

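View pics/scene0.png

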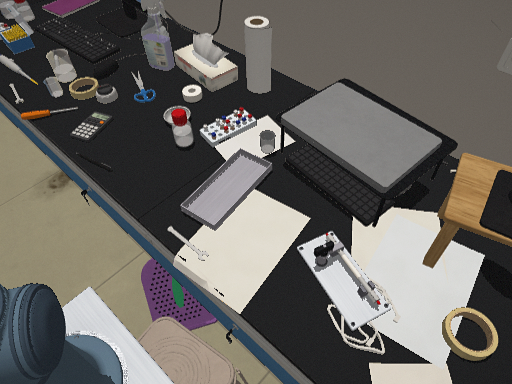

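The top view shows the jig at about (360,205), the knob at (343,203), the column from (333,183) to (400,208), the tray at (226,198) and the beaker at (217,130). The bottle is at (135,178) and the spanner at (240,267). Next I'll refine the yaws from the silhouettes.

```bash
cat > h.py <<'E'
from bench import robot, command_gripper, viewer
import cv2, numpy as np
from scipy.spatial.transform import Rotation as R
def unproj(f,uv,z):
    K=np.array(f["intrinsics"]);T=np.array(f["T"])
    uv=np.atleast_2d(np.asarray(uv,float))
    d=np.c_[(uv[:,0]-K[0,2])/K[0,0],-(uv[:,1]-K[1,2])/K[1,1],-np.ones(len(uv))]@T[:3,:3].T
    return T[:3,3]+d*((z-T[2,3])/d[:,2])[:,None]
def proj(f,P):
    K=np.array(f["intrinsics"]);T=np.array(f["T"])
    c=(np.atleast_2d(P)-T[:3,3])@T[:3,:3]; c=c*[1,-1,-1]
    p=c@K.T; return p[:,:2]/p[:,2:]
def quat(yaw):  # tool down, tool y along world direction yaw
    y=np.array([np.cos(yaw),np.sin(yaw),0]);z=np.array([0,0,-1.]);x=np.cross(y,z)
    return R.from_matrix(np.c_[x,y,z]).as_quat()[[3,0,1,2]]
E
python3 - <<'E'
from h import *
for n in ("top","scene"):
    f=viewer.grab_frame(n)
    for q,z in (("jig",.01),("column",.0315),("tray",.03),("knob_grip",.07)):
        for d in viewer.silhouettes(f,q)[:2]:
            m=d["region"];v,u=np.nonzero(m)
            P=unproj(f,np.c_[u,v],z)[:,:2]*1000
            r=cv2.minAreaRect(P.astype(np.float32)); c=np.cov(P.T);w,V=np.linalg.eigh(c)
            print(n,q,round(d["conf"],2),len(u),np.round(r[0],1),np.round(r[1],1),round(r[2],1),"pca",round(np.degrees(np.arctan2(V[1,1],V[0,1])),1),P.mean(0).round(1))
    if n=="top": cv2.imwrite("pics/crop_top.png",cv2.resize(f["pixels"][160:250,310:420,::-1],None,fx=6,fy=6,interpolation=cv2.INTER_CUBIC))
    else: cv2.imwrite("pics/crop_scene.png",cv2.resize(f["pixels"][225:335,290:400,::-1],None,fx=5,fy=5,interpolation=cv2.INTER_CUBIC))
E
```

```text
top jig 0.9 2574 [ 538.4 -241.9] [222.5 102.7] 70.0 pca 69.4 [ 535.  -239.7]
top jig 0.44 165 [368.2  81.4] [ 21.2 123.9] 1.0 pca 91.5 [368.4  76.1]
top column 0.53 286 [ 558.6 -251.3] [188.1  15.7] 70.0 pca 69.8 [ 557.3 -256.3]
top tray 0.96 3751 [550.2 123.5] [249.6 110.4] 7.8 pca -172.3 [548.2 123.2]
scene jig 0.68 3805 [ 533.9 -244. ] [219.8 103.3] 69.4 pca 69.9 [ 527.  -249.9]
scene column 0.83 464 [ 557.9 -250.9] [190.   18.5] 69.3 pca 69.4 [ 551.4 -267.4]
scene tray 0.96 3537 [543.2 115.1] [259.7 122.6] 7.1 pca -172.0 [534.6 112.9]
```

```bash
python3 - <<'E'
from h import *
f=viewer.grab_frame("top"); im=cv2.resize(f["pixels"][160:250,310:420,::-1],None,fx=6,fy=6,interpolation=cv2.INTER_CUBIC)
g=viewer.grab_frame("scene"); im2=cv2.resize(g["pixels"][225:335,290:400,::-1],None,fx=5,fy=5,interpolation=cv2.INTER_CUBIC)
a=np.radians(-20.2);k=np.array([.5365,-.1875,.076])
ex=np.array([np.cos(a),np.sin(a),0]);ey=np.array([-ex[1],ex[0],0])
pts=[k+s*.023*ex+t*.006*ey for s,t in((1,1),(1,-1),(-1,-1),(-1,1))]
cv2.polylines(im,[np.int32((proj(f,pts)-[310,160]+.5)*6)],True,(0,255,0),1)
cv2.polylines(im2,[np.int32((proj(g,pts)-[290,225]+.5)*5)],True,(0,255,0),1)
im2=cv2.resize(im2,(540,540))
cv2.imwrite("pics/ov.png",np.hstack([im[:,:400],im2[:,50:440]])[:540])
for yaw in (a+np.pi/2,a-np.pi/2):
    for d in (-.5,0,1.35):
        q=robot.inverse_kinematics([k[0],k[1],.07+.054],quat(yaw+d)); print(round(yaw,3),d,None if q is None else np.round(q,3))
E
```

```text
1.218 -0.5 [-0.536  0.29   1.868 -0.     0.984 -1.254]
1.218 0 [-0.536  0.29   1.868 -0.     0.984 -1.754]
1.218 1.35 None
-1.923 -0.5 [-0.536  0.29   1.868 -0.     0.984  1.888]
-1.923 0 [-0.536  0.29   1.868 -0.     0.984  1.388]
-1.923 1.35 [-0.536  0.29   1.868 -0.     0.984  0.038]
```

View pics/ov.png

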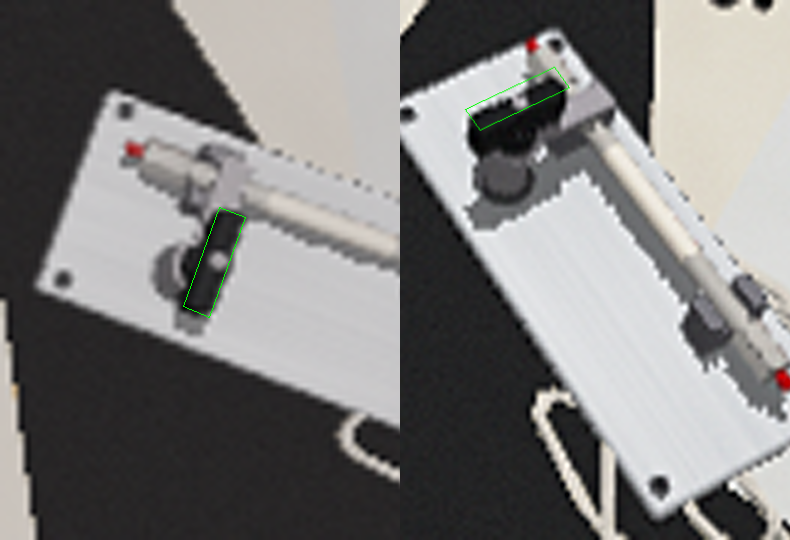

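In the top view the box sits well on the wing. In the scene view it is off by about 2 px, which is within calibration. I'll approach and grip gently.

```bash
python3 - <<'E'
from h import *
k=np.array([.5365,-.1875]);yaw=-1.923
command_gripper(0.6,40)
robot.move_to([*k,.26],quat(yaw)); print(robot.get_t())
for i in range(3): print(robot.get_force().round(2),robot.get_torque().round(3))
print("hit",robot.line_to([*k,.068+.054],max_speed=.12,contact_N=8))
print(robot.get_tcp_pos(),robot.get_force().round(2))
command_gripper(0.0,20)
print(robot.get_t(),robot.get_opening(),robot.get_finger_force(),robot.get_force().round(2),robot.get_torque().round(3))
t=robot.get_t(); print(robot.get_t()-t)
robot.dwell(.05);print([robot.get_torque().round(4).tolist() for _ in range(3)],robot.get_t()-t, robot.get_q().round(4))
f=viewer.grab_frame("scene");cv2.imwrite("pics/g.png",cv2.resize(f["pixels"][200:340,270:410,::-1],None,fx=4,fy=4))
E
```

```text
4.975
[ 0.07 -0.27  0.22] [0.008 0.002 0.018]
[ 0.07 -0.27  0.22] [0.008 0.002 0.018]
[ 0.07 -0.27  0.22] [0.008 0.002 0.018]
hit False
[ 0.5370811  -0.18782874  0.1229532 ] [ 1.68 -0.58 -0.05]
6.6833 0.2062918105199873 19.56708401441574 [-2.43 -3.02  3.64] [-0.371  0.31   0.032]
0.0
[[-0.4048, 0.3218, 0.0284], [-0.4048, 0.3218, 0.0284], [-0.4048, 0.3218, 0.0284]] 0.04999999999999982 [-5.3600e-01  2.9290e-01  1.8672e+00 -8.0000e-04  9.8050e-01  1.3873e+00]
```

View pics/g.png

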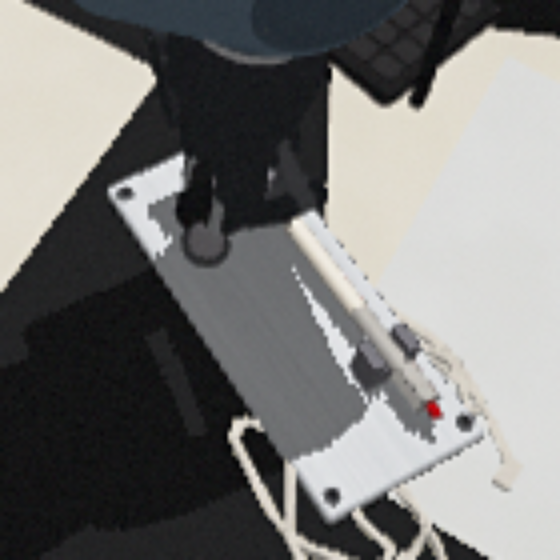

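The fingers straddle the knob at about (210,190) in the crop and nothing else is touched. I'll firm up the grip and make the first stroke with logging.

```bash
cat >> h.py <<'E'
def mz(n=3):
    v=[]
    for _ in range(n):
        robot.dwell(.01); v.append(robot.get_torque()[2])
    return float(np.mean(v))
def stroke(sgn,q0,b0,firm=.118,step=.04,maxang=.7,log=False):
    """turn knob (sgn +1 = ccw) about tool axis till firm; returns knob angle, torque"""
    q=robot.get_q(); q[:5]=q0[:5]; cmd=q[5]; out=[]
    while True:
        tau=-(mz()-b0)*sgn      # resisting torque
        ang=-(cmd-q0[5])
        out.append((round(ang,3),round(tau,3),round(float(np.linalg.norm(robot.get_force())),1)))
        if tau>=firm or sgn*ang>maxang: break
        d=float(np.clip(.128-tau,.008,step)); cmd-=sgn*d
        q[5]=cmd; robot.set_joints(q)
    if tau>=firm: robot.dwell(.25); out.append(("held",round(-(mz()-b0)*sgn,3)))
    if log: print(out)
    return ang,tau,out
E
python3 - <<'E'
from h import *
command_gripper(0.0,42); robot.dwell(.1)
q0=robot.get_q(); b=mz(5); np.save("q0.npy",q0)
print(robot.get_t(),robot.get_opening(),robot.get_finger_force(),robot.get_force().round(2),robot.get_torque().round(3),b)
print(stroke(1,q0,.015,maxang=.16,log=True)[:2],robot.get_t())
E
```

```text
7.1417 0.1867980991659864 40.871681571006775 [-3.51 -2.25  5.58] [-0.472  0.516  0.003] 0.012808205871664405
[(np.float64(0.0), 0.038, 6.4), (np.float64(0.04), 0.039, 3.3), (np.float64(0.08), 0.044, 4.4), (np.float64(0.12), 0.099, 5.6), (np.float64(0.149), 0.079, 5.0), (np.float64(0.189), 0.065, 5.7)]
(np.float64(0.189025617418356), 0.06459219791452678) 8.5417
```

```bash
sed -i 's/tau=-(mz()-b0)\*sgn      # resisting torque/tau=-(mz(5)-b0)*sgn/; s/        ang=-(cmd-q0\[5\])/        if tau>=firm: tau=-(mz(10)-b0)*sgn\n        ang=-(cmd-q0[5])/' h.py
python3 - <<'E'
from h import *
q0=np.load("q0.npy")
print(stroke(1,q0,.01,log=True)[:2],robot.get_t())
E
```

```text
[(np.float64(0.188), 0.086, 6.1), (np.float64(0.228), 0.071, 5.9), (np.float64(0.268), 0.056, 4.7), (np.float64(0.308), 0.074, 5.5), (np.float64(0.348), 0.065, 6.3), (np.float64(0.388), 0.061, 5.9), (np.float64(0.428), 0.012, 4.3), (np.float64(0.468), 0.059, 5.8), (np.float64(0.508), 0.076, 6.4), (np.float64(0.548), 0.12, 5.7), ('held', 0.131)]
(np.float64(0.547628245726163), 0.12010152519415798) 11.5667
```

```bash
sed -i 's/d=float(np.clip(.128-tau,.008,step))/d=.14 if tau<-.05 else float(np.clip(.14-tau,.015,step))/; s/step=.04/step=.075/; s/mz(5)/mz(4)/' h.py
python3 - <<'E'
from h import *
q0=np.load("q0.npy")
print(stroke(-1,q0,.01,log=True)[:2],robot.get_t())
E
```

```text
[(np.float64(0.547), -0.104, 6.2), (np.float64(0.407), -0.026, 6.3), (np.float64(0.332), 0.05, 5.9), (np.float64(0.257), 0.024, 6.6), (np.float64(0.182), 0.088, 5.1), (np.float64(0.13), 0.026, 6.5), (np.float64(0.055), 0.064, 6.1), (np.float64(-0.02), 0.03, 6.0), (np.float64(-0.095), 0.037, 5.6), (np.float64(-0.17), 0.037, 6.9), (np.float64(-0.245), 0.003, 6.1), (np.float64(-0.32), 0.094, 5.7), (np.float64(-0.366), 0.115, 5.5), (np.float64(-0.392), 0.142, 7.0), ('held', 0.138)]
(np.float64(-0.39156533258444437), 0.14161511268934773) 15.7333
```

```bash
python3 - <<'E'
from h import *
q0=np.load("q0.npy"); s=1
for i in range(5):
    a,t,o=stroke(s,q0,.01,maxang=1.45 if s>0 else .7,log=True); print(s,a,t,robot.get_t(),robot.get_opening())
    if a>.9 or robot.get_t()>48: break
    s=-s
E
```

```text
[(np.float64(-0.39), -0.109, 6.2), (np.float64(-0.25), -0.004, 5.7), (np.float64(-0.175), 0.043, 5.1), (np.float64(-0.1), 0.042, 5.9), (np.float64(-0.025), 0.047, 7.2), (np.float64(0.05), 0.033, 6.6), (np.float64(0.125), 0.094, 6.7), (np.float64(0.171), 0.078, 5.5), (np.float64(0.234), 0.097, 6.1), (np.float64(0.277), 0.085, 6.2), (np.float64(0.332), 0.063, 5.9), (np.float64(0.407), 0.043, 5.3), (np.float64(0.482), 0.036, 5.5), (np.float64(0.557), 0.039, 5.8), (np.float64(0.632), -0.016, 6.2), (np.float64(0.707), 0.027, 6.6), (np.float64(0.782), 0.004, 5.9), (np.float64(0.857), -0.009, 6.5), (np.float64(0.932), 0.038, 6.7), (np.float64(1.007), 0.01, 7.0), (np.float64(1.082), 0.007, 6.0), (np.float64(1.157), 0.011, 6.3), (np.float64(1.232), 0.022, 6.4), (np.float64(1.307), 0.106, 6.2), (np.float64(1.341), 0.144, 6.9), ('held', 0.131)]
1 1.3409019305610115 0.1443714846872739 22.9417 0.18913820613711224
```

It gave on the third stroke and reached the stop at 1.2 rad. I'll unload the knob, release it, back off and check.

```bash
python3 - <<'E'
from h import *
q=robot.get_q(); q[5]+=.13; robot.set_joints(q)
p=robot.get_tcp_pos(); command_gripper(0.6,40); robot.line_to([p[0],p[1],.26],max_speed=.2)
a=np.radians(-20.2); g=np.array([.5585,-.250])-.02*np.array([np.cos(a+np.pi/2),np.sin(a+np.pi/2)])
b=np.radians(7.6); pl=np.array([.5495,.125])-.02*np.array([np.cos(b),np.sin(b)])
for o in (0,np.pi):
    for P,z,y in ((g,.0315+.066,a+o),(g,.3,a+o),(pl,.3,b-np.pi/2+o),(pl,.083,b-np.pi/2+o)):
        r=robot.inverse_kinematics([*P,z],quat(y)); print(o,None if r is None else r.round(2))
print(robot.get_q().round(2),robot.get_t(),g,pl)
robot.move_to([.45,-.02,.28],quat(a+np.pi)) 
f=viewer.grab_frame("top");h=viewer.grab_frame("scene")
print(robot.get_t())
for F in (f,h):
    for n in("column_mid","bar_tip","knob_grip"): print(n,[(np.round(d["point"],4).tolist(),round(d["conf"],2)) for d in viewer.place_of(F,n)[:1]])
    for d in viewer.silhouettes(F,"column")[:1]:
        v,u=np.nonzero(d["region"]); r=cv2.minAreaRect(unproj(F,np.c_[u,v],.0315)[:,:2].astype(np.float32)*1000); print(r)
im=cv2.resize(f["pixels"][160:250,310:420,::-1],None,fx=4,fy=4); im2=cv2.resize(h["pixels"][225:335,290:400,::-1],(360,360))
cv2.imwrite("pics/freed.png",np.hstack([im,im2]))
E
```

```text
0 [-0.64  0.42  1.75 -0.    0.97 -0.29]
0 [-0.64  0.16  1.66 -0.    1.32 -0.29]
0 [ 0.02 -0.    1.83 -0.    1.31  1.46]
0 [ 0.02  0.32  1.93 -0.    0.89  1.46]
3.141592653589793 None
3.141592653589793 None
3.141592653589793 [ 0.02 -0.    1.83 -0.    1.31 -1.69]
3.141592653589793 [ 0.02  0.32  1.93 -0.    0.89 -1.69]
[-0.54  0.1   1.81 -0.    1.23  0.18] 24.4583 [ 0.55159404 -0.26876986] [0.52967569 0.12235487]Traceback (most recent call last):
  File "<stdin>", line 10, in <module>
bench.PlanningError: the arm cannot take that pose within its joint ranges
```

```bash
python3 - <<'E'
from h import *
a=np.radians(-20.2)
robot.move_to([.45,-.02,.28],quat(a)) 
f=viewer.grab_frame("top");h=viewer.grab_frame("scene")
print(robot.get_t())
for F in (f,h):
    for n in("column_mid","bar_tip","knob_grip"): print(n,[(np.round(d["point"],4).tolist(),round(d["conf"],2)) for d in viewer.place_of(F,n)[:1]])
    for d in viewer.silhouettes(F,"column")[:1]:
        v,u=np.nonzero(d["region"]); r=cv2.minAreaRect(unproj(F,np.c_[u,v],.0315)[:,:2].astype(np.float32)*1000); print(r)
im=cv2.resize(f["pixels"][160:250,310:420,::-1],None,fx=4,fy=4); im2=cv2.resize(h["pixels"][225:335,290:400,::-1],(360,360))
cv2.imwrite("pics/freed.png",np.hstack([im,im2]))
E
```

```text
25.3417
column_mid [([0.5579, -0.2479, 0.0337], 0.86)]
bar_tip [([0.5679, -0.152, 0.042], 0.53)]
knob_grip [([0.5381, -0.1903, 0.0638], 0.59)]
((559.0548095703125, -248.76010131835938), (188.09742736816406, 16.349458694458008), 69.07090759277344)
column_mid [([0.5619, -0.2509, 0.0298], 0.63)]
bar_tip [([0.5736, -0.1482, 0.0437], 0.76)]
knob_grip [([0.5407, -0.1858, 0.0652], 0.67)]
((557.359619140625, -250.71444702148438), (189.99588012695312, 16.153778076171875), 69.78802490234375)
```

View pics/freed.png

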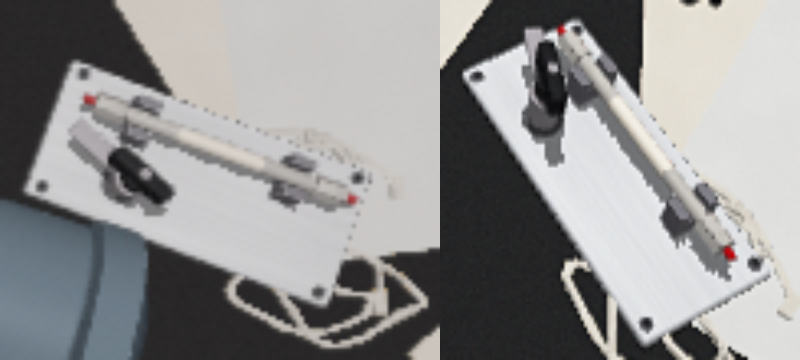

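The bar at (95,145) in the top half now points away from the column at about 1.2 rad, and the column is still in its saddles. I'll pick the column.

```bash
python3 - <<'E'
from h import *
a=np.radians(-20.2); g=np.array([.5585,-.2497])-.02*np.array([np.cos(a+np.pi/2),np.sin(a+np.pi/2)])
command_gripper(0.5,40)
robot.move_to([*g,.26],quat(a)); 
print(robot.line_to([*g,.0315+.011+.054],max_speed=.12,contact_N=8),robot.get_tcp_pos(),robot.get_t())
command_gripper(0.0,40); print(robot.get_opening(),robot.get_finger_force(),robot.get_force().round(2))
p=robot.get_tcp_pos(); robot.line_to([p[0],p[1],p[2]+.06],max_speed=.08)
robot.line_to([p[0],p[1],.3],max_speed=.2)
print(robot.get_opening(),robot.get_finger_force(),robot.get_force().round(2),robot.get_t())
f=viewer.grab_frame("scene")
cv2.imwrite("pics/lift.png",cv2.resize(f["pixels"][120:340,240:480,::-1],None,fx=2,fy=2))
E
```

```text
False [ 0.55211628 -0.26885499  0.09746104] 28.55
0.11055180526415252 39.425421953201294 [ 0.39 -0.84  2.65]
0.1060350278130588 39.09665644168854 [ 0.04  0.73 -2.51] 30.7167
```

View pics/lift.png

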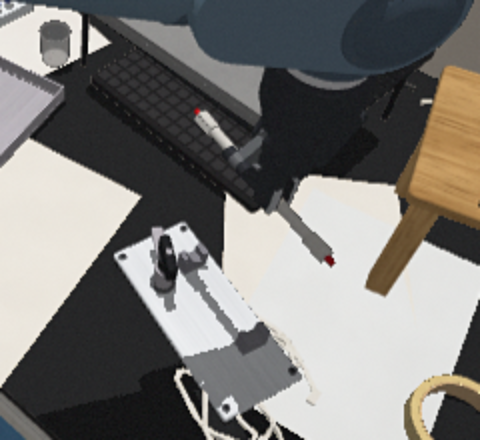

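The column is held and level, with its ends at (200,113) and (330,260). I'll place it.

```bash
python3 - <<'E'
from h import *
b=np.radians(7.6); pl=np.array([.5495,.125])-.02*np.array([np.cos(b),np.sin(b)]); Q=quat(b-np.pi/2)
robot.move_to([*pl,.3],Q); print(robot.get_t(),robot.get_opening(),robot.get_finger_force())
robot.line_to([*pl,.13],max_speed=.15)
print(robot.line_to([*pl,.0845],max_speed=.05,contact_N=5),robot.get_tcp_pos(),robot.get_force().round(2))
command_gripper(0.4,20); robot.dwell(.2)
robot.line_to([*pl,.26],max_speed=.12)
robot.move_to([.40,-.15,.28],Q)
f=viewer.grab_frame("top");h=viewer.grab_frame("scene");print(robot.get_t())
for F in (f,h):
    for n in("column_mid","tray","bar_tip","beaker","bottle","spanner"): print(n,[(np.round(d["point"],4).tolist(),round(d["conf"],2)) for d in viewer.place_of(F,n)[:1]])
im=cv2.resize(f["pixels"][120:280,170:330,::-1],(400,400)); im2=cv2.resize(h["pixels"][120:280,150:310,::-1],(400,400))
cv2.imwrite("pics/placed.png",np.hstack([im,im2]))
E
```

```text
32.3 0.10456109572001974 39.105679392814636
False [0.53000403 0.12236695 0.0848579 ] [ 0.37  0.04 -0.93]
38.0833
column_mid [([0.5493, 0.1274, 0.0188], 0.65)]
tray [([0.5482, 0.1286, -0.0003], 0.67)]
bar_tip [([0.5669, -0.1535, 0.0445], 0.59)]
beaker [([0.7334, 0.1558, -0.0007], 0.67)]
bottle [([0.5983, 0.358, 0.0013], 0.93)]
spanner [([0.3691, 0.0798, -0.0018], 0.44)]
column_mid [([0.5504, 0.1252, 0.0155], 0.7)]
tray [([0.5491, 0.1249, -0.0006], 0.61)]
bar_tip [([0.5738, -0.1528, 0.0451], 0.69)]
beaker []
bottle []
spanner [([0.3643, 0.0798, 0.002], 0.56)]
```

View pics/placed.png

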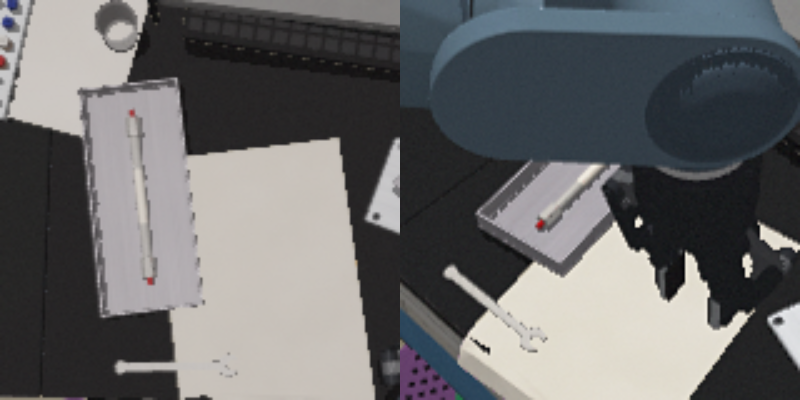

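The column lies flat and centred in the tray, from (132,112) to (150,283) in the top half. The beaker and spanner have not moved, and the gripper is clear. I'll hand in.

```bash
python3 -c "
from bench import robot
print(robot.get_force(), robot.close_job())"
```

```text
the job is handed in; nothing more can be done
[-1.15783971  0.53231828  0.06211978] None
```

I rocked the clamp free on the third stroke and swung it fully round to its stop, then laid the column flat and centred in the steel tray; the bystanders were undisturbed, and the job is handed in at about 38 s of the 72 s allowed, though hand-in returned no verdict.

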